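# Fit the spare blade in the empty press nest

### The job

Take the spare blade with the orange grip from its sloping rest and slide it upright, edge first, into the slot of the empty nest until it is fully home on the slot's floor; keep hold of it until it is home, do not ram it or force it, then let go and move clear. The slot of that nest may sit several millimetres off the nest's middle, so feel or look for it. Leave the other nest with its blade and everything else on the bench where it is.

Things in the scene. Friction and masses are not known exactly. Their poses are not given: they have to be found in the camera images.
- blade: the spare blade: steel plate 4 mm thick (x), 80 mm long (y), 70 mm high (z), orange grip along its upper edge: 14 mm thick, 60 mm long, from 70 to 100 mm above the lower edge. Origin: middle of the lower edge; z points to the grip. About 0.2 kg, the same either way round. It starts leaning 35 degrees on the rest, its top towards the rest's -x.
- rest: fixed grey sloping rest, base 110 x 110 mm; its support, 6 mm thick, carries the blade's lower 55 mm from its -x side and a ledge with a 6 mm lip carries the lower edge; the grip stands free. Origin under the base's centre; the ledge's inner corner is at x +20, z +22 mm.
- nest_open: the empty nest, fixed: dark base plate 110 (x) x 120 (y) x 12 mm; on it an aluminium head block 70 (x) x 100 (y) mm with a green band and one slot in its flat top, which is 72 mm above the table. Origin: under the base plate's centre, on the table. The head can be clamped up to 8 mm to either side of the base's centre along the nest's x.
- nest_open_mid (a point): point 72 mm above nest_open's origin, at the height of the head's top, axes as the nest. The slot runs along y, centred in y, 6 mm wide, 82 mm long, 1 mm chamfers, 42 mm deep (floor 30 mm above the table). Its true x lies within 8 mm either side of this point: not reported, fixed during a run, to be found by touch or sight.
- nest_loaded: the other nest, alike, fixed, with a blade standing in its slot; origin as for nest_open
- blade_loaded: blade with a blue grip standing in nest_loaded, same sizes and axes as blade; leave it alone
- parts_tray: blue tray 170 x 250 x 30 mm filled with black parts, right of the nests; origin under its centre; leave it alone
- jar: amber jar, 48 mm across, 65 mm high, white cap; origin under its centre; leave it alone
- driver: screwdriver lying near the robot; origin under its middle, shaft along its x; leave it alone
- pen_tray: open aluminium tray 70 x 200 x 25 mm behind the nests; origin under its centre; leave it alone
- gauge: brass setting cylinder, 40 mm across, 30 mm high; origin under its centre; leave it alone
- case: green plastic tool case 60 x 90 x 35 mm with a black lid on the left; origin under its centre; leave it alone
Things that resemble listed ones, but are neither listed nor needed, are in the scene too. Leave any blue or purple look-alike of the nest_open alone.

How it is judged:
By the outcome, as a careful person would: the job done as asked, in the order asked, and still so for the second after the job is handed in, with the robot touching nothing.
It also fails if it takes over 64 s, if anything falls off the work surface, if the arm or the gripper's body presses on something with over 40 N, if the wrist force passes 120 N, or if a joint passes its speed limit or range.

### The arm

A 7-joint arm with a two-finger parallel gripper is mounted at the origin on the work surface. World frame = base frame: x ahead of the robot, y to its left, z up, the work surface at z = 0. Lengths are in m, angles in rad, forces in N, time in s.
With the tool pointing down it reaches from about 0.425 to 0.875 m from the base axis. Payload 4.7 kg.
Tool frame: the origin (TCP) lies where the fingers leave the gripper's body, on its centre line; the fingertips stand 70 mm ahead of it and the grasp point (between the pads) lies 51 mm ahead of it; z points along the fingers, y is the line along which they close (so a half turn about z gives the same grasp; the last joint's range is limited). The gripper opens to 87 mm and grips with 3 to 60 N. Pads are 19 mm wide; open, the fingers measure 117 mm over their backs; the gripper's body (75 mm by 190 mm) begins 51 mm behind the grasp point.
Start: joints at [1.188, 0.321, -0.07, 1.45, 0.023, 1.371, -0.057], TCP at [0.251, -0.6, 0.292] pointing down, gripper open.
Joint ranges: [-2.86, 2.86], [-0.3, 2.09], [-1.38, 1.24], [0.06, 2.45], [-1.56, 4.7], [0.09, 2.05], [-2.69, 2.69]. Speed limits (rad/s): [2.57, 2.57, 3.14, 3.14, 3.14, 3.14, 3.14].

### API

Orientations are given as a rotation vector (axis times angle).
In Python, from bench import get_state, get_image, get_calibration, close_job gives the robot as it stands.
- The arm moves only by the tool send_rows, never from a script. Its argument "rows" is a list of rows, each an object of numbers: "hand": the finger opening in mm, from 0 to 87; "x", "y", "z": the shift along the world's x, y, z in mm; "roll": the turn about the world's z in degrees. A call has 1 to 10 rows; each row shifts and turns the commanded pose from where the row before left it; what a row does not reach is not made up. A row lasts 1/10 s, in which the tool goes at most 50 mm and 8.59 degrees, less where a joint would pass 70% of its speed; a pose out of reach is approached as far as the arm can. A call is refused whole if a number of a shift passes 50 or a number of a turn 8.59, either way. A call with a gripper value outside its range is refused whole. The fingers move at their own pace and stop on an object; "force" is the grip in N (left out, the last holds). Time passes only in rows, so rows that do not move let the fingers close. It gives the time, the measured TCP pose, the force, the opening and the grip force at its end, in the units of the state.
- get_state(): the state, without advancing time (a new reading comes with each control period).
- get_image(name): name is "side" or "top"; returns the picture (384x512x3 uint8, blue, green, red); there is no depth.
- get_calibration(name): a dict with "mtx" (3x3 intrinsics, pixels), "D" ([k1, k2, p1, p2, k3] as OpenCV has them; the pictures are not rectified), "world_from_camera" (4x4, takes a point from camera to world coordinates). Camera axes: x right, y down, z forward; pixel columns grow to the right and rows downward; lengths in m; the calibration is good to about 2 mm. A picture is of the moment at which its call begins. get_calibration takes no time and is no camera call.
- close_job(): hands the job in; it is judged then, once.
The state is a dict: "time": time; "joint_positions": joint angles; "qd": joint speeds; "joint_torque": joint torques, N m; "position": TCP position; "tool_rot": TCP orientation; "ft_force": force on the tool from outside, world axes, zero at the start; "torque": the same for the moment, N m; "grip_width": opening from 0.0 (shut) to 1.0 (fully open); "grip_force": force on a finger pad.
Only numpy, scipy, OpenCV 4.12 (cv2) and the standard library are available. Lean on these libraries where they do the work, as an engineer would, in place of code of your own. Each camera call takes 0.05 s, during which the arm holds its last target. There are 200 camera calls.

## Working session

There is one attempt and no reset: what is moved stays moved. The work goes in short steps, Python scripts to look and compute and a tool call to move; the robot and the scene stay as the last step left them, time stands still between calls to the robot, and variables do not carry over. Pictures are saved under pics/ and viewed, at most 10 in all, crops included, and the job is handed in when it is done.

Besides the shell and the picture viewer there is one more tool, called after "Call:" by a JSON object that holds its "fn" and its "kwargs". send_rows: Moves the arm, as the interface text tells. Its arguments: {"type":"object","properties":{"rows":{"type":"array","items":{"type":"object","properties":{"hand":{"type":"number"},"x":{"type":"number"},"y":{"type":"number"},"z":{"type":"number"},"roll":{"type":"number"}}}},"force":{"type":"number"}},"required":["rows"]}

```bash
mkdir -p pics; cat > h.py <<'E'
import numpy as np, cv2
from bench import *
def ray(name,uv):
    c=get_calibration(name);T=np.array(c["world_from_camera"])
    p=cv2.undistortPoints(np.array([[uv]],float),np.array(c["mtx"]),np.array(c["D"]))[0,0]
    return T[:3,3],T[:3,:3]@np.r_[p,1]
def at_z(name,uv,z):
    o,d=ray(name,uv);return o+d*(z-o[2])/d[2]
def proj(name,P):
    c=get_calibration(name);T=np.linalg.inv(np.array(c["world_from_camera"]))
    return cv2.projectPoints(np.array(P,float).reshape(-1,3),cv2.Rodrigues(T[:3,:3])[0],T[:3,3],np.array(c["mtx"]),np.array(c["D"]))[0][:,0]
def crop(name,img,x,y,w,h,s):
    cv2.imwrite(f"pics/{name}.png",cv2.resize(img[y:y+h,x:x+w],None,fx=s,fy=s,interpolation=cv2.INTER_CUBIC))
E
python3 - <<'E'
from h import *
for n in("top","side"):
    im=get_image(n);cv2.imwrite(f"pics/{n}0.png",im);np.save(f"{n}0.npy",im)
    c=get_calibration(n);print(np.round(c["world_from_camera"],3).tolist(),np.round(c["mtx"],1).tolist())
t,s=[cv2.imread(f"pics/{n}0.png") for n in("top","side")]
cv2.imwrite("pics/t1.png",cv2.resize(t,(800,600)));cv2.imwrite("pics/s1.png",cv2.resize(s,(800,600)))
print(get_state())
E
```

```text
[[0.002, -0.993, 0.116, 0.342], [-1.0, -0.005, -0.028, -0.048], [0.028, -0.116, -0.993, 1.238], [0.0, 0.0, 0.0, 1.0]] [[440.9, 0.0, 256.7], [0.0, 440.9, 194.4], [0.0, 0.0, 1.0]]
[[-0.692, -0.512, 0.509, -0.136], [-0.722, 0.489, -0.49, 0.509], [0.002, -0.707, -0.708, 0.901], [0.0, 0.0, 0.0, 1.0]] [[381.0, 0.0, 259.7], [0.0, 381.0, 196.9], [0.0, 0.0, 1.0]]
{'time': 0.1, 'joint_positions': array([ 1.18813008,  0.3217478 , -0.07012191,  1.45154728,  0.02260266,
        1.37078861, -0.05687619]), 'qd': array([-0.00158952, -0.00205543, -0.00089155, -0.00372737, -0.00088056,
        0.0020019 ,  0.00074965]), 'joint_torque': array([ 2.27233013e-04, -4.92575347e+01, -4.06006509e-01, -3.13399315e+01,
       -6.43957802e-02,  3.94710456e-02,  3.80793585e-05]), 'position': array([ 0.25102247, -0.59917033,  0.29127464]), 'tool_rot': array([-3.07832877e+00, -6.18967926e-01,  6.54638090e-04]), 'ft_force': array([-0.55978748,  0.33251385, -0.20004311]), 'torque': array([0.03265232, 0.02731931, 0.00139154]), 'grip_force': 0.0, 'grip_width': 0.9986463826347602}
```

View pics/t1.png

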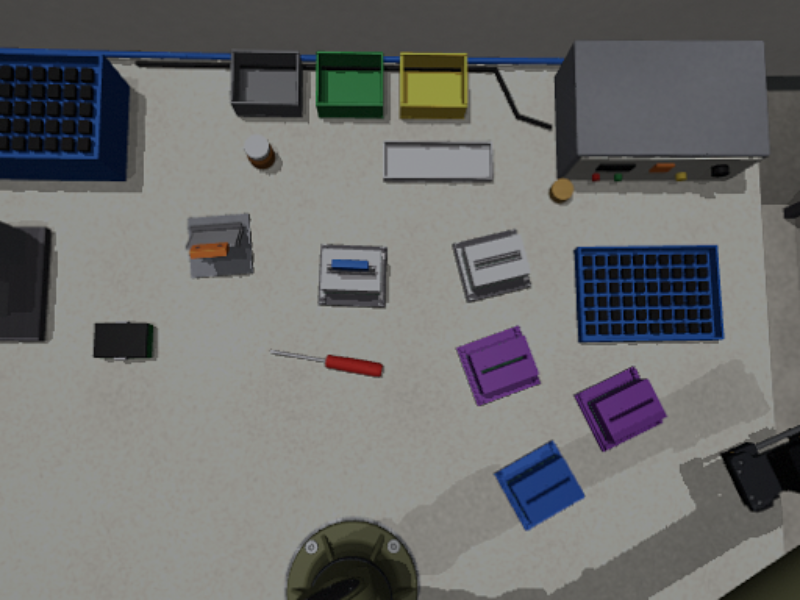

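View pics/s1.png

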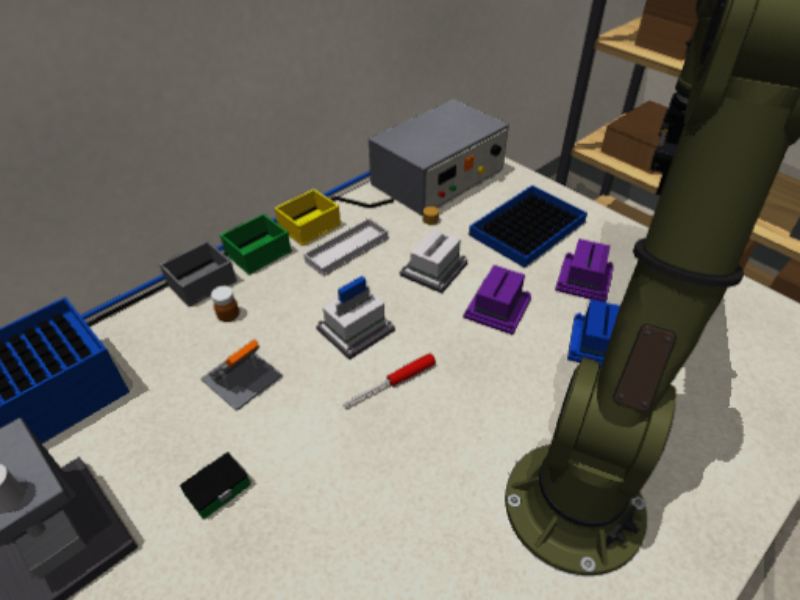

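The top view shows the orange-gripped blade on its rest at about (215,248). The nest with the blue-gripped blade is at (352,272), and an empty aluminium nest is at (490,263). The purple nests at (498,365) and (622,408) and the blue one at (540,485) are look-alikes, which the task says to leave alone. nest_open is the aluminium one at (490,263), so I'll confirm it and the rest in enlarged crops.

```bash
python3 - <<'E'
from h import *
t=np.load("top0.npy");s=np.load("side0.npy")
def c(im,cx,cy): 
    x,y=cx-33,cy-25; print(x,y); return cv2.resize(im[y:y+50,x:x+66],(400,300),interpolation=cv2.INTER_CUBIC)
g=np.vstack([np.hstack([c(t,141,157),c(t,314,169)]),np.hstack([c(s,154,238),c(s,278,166)])])
cv2.imwrite("pics/g.png",g)
for uv in((141,157),(314,169)):print(at_z("top",uv,0.04))
E
```

```text
108 132
281 144
121 213
245 141
[0.58322176 0.23489998 0.04      ]
[ 0.55347923 -0.24018062  0.04      ]
```

View pics/g.png

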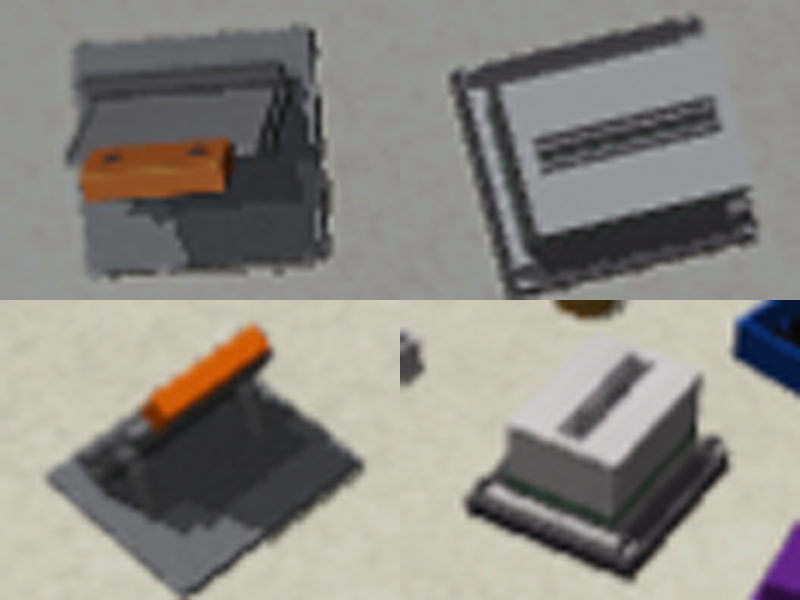

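The crops confirm the orange-gripped blade leaning towards world -x, and the bright aluminium head with the green band and one empty slot, which is nest_open. I'll fit the poses from the corner readings.

```bash
cat > fit.py <<'E'
from h import *
from scipy.optimize import least_squares
def px(n,q,lst):
    ox,oy,sx,sy=q; return [(n,(ox+(x-sx)/6.06,oy+(y-sy)/6)) for x,y in lst]
TL=(108,132,0,0);TR=(281,144,400,0);BL=(121,213,0,300);BR=(245,141,400,300)
def w(p,L):
    c,s=np.cos(p[2]),np.sin(p[2]);L=np.array(L,float)/1000
    return np.c_[p[0]+c*L[:,0]-s*L[:,1],p[1]+s*L[:,0]+c*L[:,1],L[:,2]]
def fit(model,obs,p0):
    def r(p):
        P=model(p);return np.concatenate([proj(o[0],P[i])[0]-o[1] for i,o in enumerate(obs)])
    f=least_squares(r,p0,loss="soft_l1");print(np.round(f.x[:2]*1000,1),np.degrees(f.x[2]),f.x[3:],"\n",np.round(r(f.x).reshape(-1,2),1).tolist());return f.x
c,s=np.cos(np.radians(35)),np.sin(np.radians(35))
def bl(x,y,z): return (20+(x+2)*c-z*s,y,22+(x+2)*s+z*c)
g=[bl(7,30,70),bl(7,-30,70),bl(-7,-30,100),bl(-7,30,100)]
base=[(55,55,5),(55,-55,5),(-55,-55,5),(-55,55,5)]
ot=px("top",TL,[(82,150),(232,138),(225,190),(85,202)]); ob=px("top",TL,[(75,45),(312,28),(328,262),(90,275)])
os_=px("side",BL,[(143,408),(255,328),(270,352),(157,427)]); gs=[bl(7,30,100),bl(7,-30,100),bl(-7,-30,100),bl(-7,30,100)]
print("rest base");fit(lambda p:w(p,base),ob,[.58,.23,0])
print("grip both");fit(lambda p:w(p,g+gs),ot+os_,[.58,.23,0])
print("grip top");fit(lambda p:w(p,g),ot,[.58,.23,0])
print("grip side");fit(lambda p:w(p,gs),os_,[.58,.23,0])
hd=[(35,50,72),(35,-50,72),(-35,-50,72),(-35,50,72)]
ht=px("top",TR,[(495,88),(712,35),(752,190),(530,238)]);hs=px("side",BR,[(508,428),(592,335),(700,375),(612,467)])
hs=[hs[1],hs[2],hs[3],hs[0]]
sl=[(0,41,72),(0,-41,72)];st=px("top",TR,[(541,152),(720,114)]);ss=px("side",BR,[(572,432),(641,361)])
print("head top");fit(lambda p:w(p,hd),ht,[.55,-.24,0])
print("head side");fit(lambda p:w(p,hd),hs,[.55,-.24,0])
print("slot t,s,both");fit(lambda p:w(p,sl),st,[.55,-.24,0]);fit(lambda p:w(p,sl),ss,[.55,-.24,0]);fit(lambda p:w(p,sl+sl),st+ss,[.55,-.24,0])
E
python3 fit.py
```

```text
rest base
[589.4 242.4] 4.89685335011818 [] 
 [[0.1, 0.1], [0.3, 0.2], [0.0, -0.6], [-0.4, 0.3]]
grip both
[590.1 244.3] 4.616818024213119 [] 
 [[0.7, -0.4], [-1.0, -0.0], [-0.7, 0.9], [-1.1, 0.5], [0.3, -1.4], [-0.6, -0.4], [0.1, -0.4], [1.2, -0.5]]
grip top
[590.6 243.4] 6.061603452865477 [] 
 [[1.1, -0.4], [-0.6, -0.5], [0.0, 0.3], [-0.3, 0.5]]
grip side
[588.6 245. ] 3.0900581323222718 [] 
 [[-0.1, -0.9], [-0.5, 0.3], [-0.0, 0.4], [0.7, 0.1]]
head top
[ 553.5 -245.1] 13.280583694482894 [] 
 [[-0.1, -0.1], [-0.0, 0.6], [-0.2, -0.3], [0.3, -0.1]]
head side
[ 554.2 -244.4] -93.9306109617886 [] 
 [[-0.5, -0.3], [1.3, 6.9], [0.5, 0.2], [-1.7, -7.9]]
slot t,s,both
[ 555.7 -248.8] 12.55547970435554 [] 
 [[-0.0, 0.0], [0.0, -0.0]]
[ 553.8 -248.3] 14.660219598835324 [] 
 [[-0.2, 0.5], [0.2, -0.5]]
[ 555.2 -248.8] 13.23134711967864 [] 
 [[0.0, 0.3], [-0.0, -0.0], [-0.6, 0.1], [0.2, -0.7]]
```

Call:
{"fn": "send_rows", "kwargs": {"rows": [{"x": 25, "y": 40, "roll": 7}, {"x": 25, "y": 40, "roll": 7}, {"x": 25, "y": 40, "roll": 7}, {"x": 25, "y": 40, "roll": 7}, {"x": 25, "y": 40, "roll": 7}, {"x": 25, "y": 40, "roll": 7}, {"x": 25, "y": 40, "roll": 7}, {"x": 25, "y": 40, "roll": 7}, {"x": 25, "y": 40, "roll": 7}, {"x": 25, "y": 40, "roll": 7}]}}

```text
schema error: expected keys hand, x, y, z, roll
```

Call:
{"fn": "send_rows", "kwargs": {"rows": [{"x": 7, "y": 48, "roll": 2}, {"x": 7, "y": 48}, {"x": 7, "y": 48}, {"x": 7, "y": 48}, {"x": 7, "y": 48}, {"x": 7, "y": 48}, {"x": 7, "y": 48}, {"x": 7, "y": 48}, {"x": 6, "y": 46}, {"hand": 60}]}}

```text
schema error: expected keys hand, x, y, z, roll
```

```bash
cat >> h.py <<'E'
from scipy.spatial.transform import Rotation as R
def st():
    s=get_state();y=R.from_rotvec(s["tool_rot"]).as_matrix()[:,1]
    print("t",round(s["time"],2),"pos",np.round(s["position"]*1000,1),"close dir",round(np.degrees(np.arctan2(y[1],y[0]))%180,2),"F",np.round(s["ft_force"],1),"M",np.round(s["torque"],2),"w",round(s["grip_width"]*87,1),"g",round(s["grip_force"],1),"q",np.round(s["joint_positions"],2))
E
python3 -c "
from h import *
st()"
```

```text
t 0.1 pos [ 251.  -599.2  291.3] close dir 112.74 F [-0.6  0.3 -0.2] M [0.03 0.03 0.  ] w 86.9 g 0.0 q [ 1.19  0.32 -0.07  1.45  0.02  1.37 -0.06]
```

Call:
{"fn": "send_rows", "kwargs": {"rows": [{"hand": 87, "x": 25, "y": 40, "z": 0, "roll": 7}, {"hand": 87, "x": 25, "y": 40, "z": 0, "roll": 7}, {"hand": 87, "x": 25, "y": 40, "z": 0, "roll": 7}, {"hand": 87, "x": 25, "y": 40, "z": 0, "roll": 7}, {"hand": 87, "x": 25, "y": 40, "z": 0, "roll": 7}, {"hand": 87, "x": 25, "y": 40, "z": 0, "roll": 7}, {"hand": 87, "x": 25, "y": 40, "z": 0, "roll": 7}, {"hand": 87, "x": 25, "y": 40, "z": 0, "roll": 7}, {"hand": 87, "x": 25, "y": 40, "z": 0, "roll": 7}, {"hand": 87, "x": 25, "y": 40, "z": 0, "roll": 7}]}}

```text
time: 1.1
position: [0.5016, -0.1978, 0.2921]
tool_rot: [2.162, 2.279, -0.001]
ft_force: [0.5, 0.0, 0.1]
grip_width: 0.999
grip_force: 0.0
```

Call:
{"fn": "send_rows", "kwargs": {"rows": [{"hand": 60, "x": 7, "y": 48, "z": 0, "roll": 2}, {"hand": 60, "x": 7, "y": 48, "z": 0, "roll": 0}, {"hand": 60, "x": 7, "y": 48, "z": 0, "roll": 0}, {"hand": 60, "x": 7, "y": 48, "z": 0, "roll": 0}, {"hand": 60, "x": 7, "y": 48, "z": 0, "roll": 0}, {"hand": 60, "x": 7, "y": 48, "z": 0, "roll": 0}, {"hand": 60, "x": 7, "y": 48, "z": 0, "roll": 0}, {"hand": 60, "x": 7, "y": 48, "z": 0, "roll": 0}, {"hand": 60, "x": 6, "y": 56, "z": 0, "roll": 0}, {"hand": 60, "x": 0, "y": 0, "z": 0, "roll": 0}]}}

```text
out of range: row 9 has 56, outside -50 to 50
```

```bash
python3 -c "
from h import *
st()"
```

```text
t 1.1 pos [ 501.6 -197.8  292.1] close dir 3.01 F [0.5 0.  0.1] M [-0.02 -0.14  0.02] w 86.9 g 0.0 q [ 0.79  0.11 -0.5   1.71  0.06  1.33  0.33]
```

Call:
{"fn": "send_rows", "kwargs": {"rows": [{"hand": 60, "x": 6, "y": 44, "z": 0, "roll": 2}, {"hand": 60, "x": 6, "y": 44, "z": 0, "roll": 0}, {"hand": 60, "x": 6, "y": 44, "z": 0, "roll": 0}, {"hand": 60, "x": 6, "y": 44, "z": 0, "roll": 0}, {"hand": 60, "x": 6, "y": 44, "z": 0, "roll": 0}, {"hand": 60, "x": 6, "y": 44, "z": 0, "roll": 0}, {"hand": 60, "x": 6, "y": 44, "z": 0, "roll": 0}, {"hand": 60, "x": 6, "y": 44, "z": 0, "roll": 0}, {"hand": 60, "x": 7, "y": 44, "z": 0, "roll": 0}, {"hand": 60, "x": 7, "y": 44, "z": 0, "roll": 0}]}}

```text
time: 2.1
position: [0.5632, 0.2418, 0.2919]
tool_rot: [2.128, 2.311, -0.001]
ft_force: [0.9, -1.0, 0.6]
grip_width: 0.69
grip_force: 0.0
```

Call:
{"fn": "send_rows", "kwargs": {"rows": [{"hand": 60, "x": 0, "y": 0, "z": -30, "roll": 0}, {"hand": 60, "x": 0, "y": 0, "z": -20, "roll": 0}, {"hand": 60, "x": 0, "y": 0, "z": 0, "roll": 0}]}}

```text
time: 2.4
position: [0.5615, 0.2398, 0.2386]
tool_rot: [-2.125, -2.31, 0.009]
ft_force: [0.3, -0.2, -0.1]
grip_width: 0.688
grip_force: 0.0
```

```bash
python3 - <<'E'
from h import *
st()
t=get_image("top");s=get_image("side")
def c(im,cx,cy): 
    x,y=cx-50,cy-50; print(x,y); return cv2.resize(im[y:y+100,x:x+100],(400,400),interpolation=cv2.INTER_CUBIC)
cv2.imwrite("pics/a1.png",np.hstack([c(t,141,157),c(s,154,225)]))
E
```

```text
t 2.4 pos [561.5 239.8 238.6] close dir 4.79 F [ 0.3 -0.2 -0.1] M [-0.03 -0.11  0.03] w 59.9 g 0.0 q [ 0.18  0.37 -0.79  1.6   0.27  1.29 -0.56]
91 107
104 175
```

View pics/a1.png

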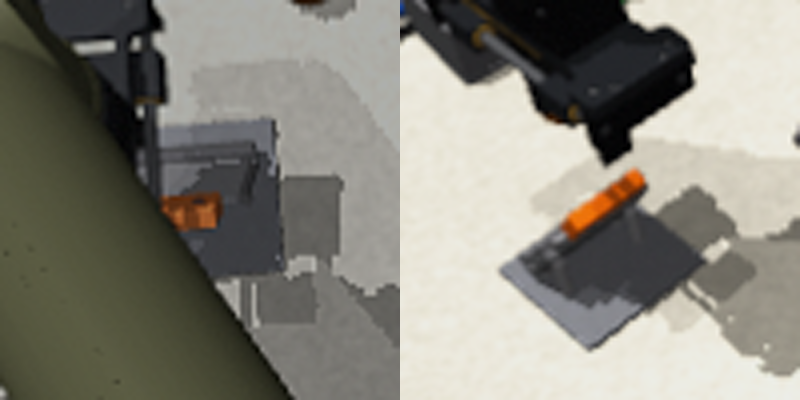

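The top camera is blocked by the arm. In the side view the near finger's tip is at about (615,160), just above the grip at (605,205). I'll compare it with the expected tip.

```bash
python3 - <<'E'
from h import *
a=np.radians(4.8);d=np.array([np.cos(a),np.sin(a),0]);c=np.array([.5615,.2398,.1686])
e=np.array([-d[1],d[0],0])
for k in(-.03,-.045):
  for m in (-.0095,.0095):print(((proj("side",c+k*d+m*e)[0]-(104,175))*4+(400,0)).round(0))
for k in(.03,-.03):print("grip end",((proj("side",[.5630-.085*k,.2412+k,.093])[0]-(104,175))*4+(400,0)).round(0))
E
```

```text
[623. 146.]
[600. 162.]
[638. 157.]
[614. 173.]
grip end [567. 231.]
grip end [637. 182.]
```

Call:
{"fn": "send_rows", "kwargs": {"rows": [{"hand": 60, "x": 2, "y": 1, "z": -25, "roll": 0}, {"hand": 60, "x": 0, "y": 0, "z": -30, "roll": 0}, {"hand": 60, "x": 0, "y": 0, "z": -25, "roll": 0}, {"hand": 60, "x": 0, "y": 0, "z": -14, "roll": 0}, {"hand": 50, "x": 0, "y": 0, "z": 0, "roll": 0}, {"hand": 40, "x": 0, "y": 0, "z": 0, "roll": 0}, {"hand": 36, "x": 0, "y": 0, "z": 0, "roll": 0}, {"hand": 36, "x": 0, "y": 0, "z": 0, "roll": 0}], "force": 10}}

```text
time: 3.3
position: [0.5659, 0.2419, 0.1498]
tool_rot: [2.127, 2.31, 0.003]
ft_force: [-0.2, -0.1, 0.3]
grip_width: 0.442
grip_force: 0.0
```

```bash
python3 - <<'E'
from h import *
st()
s=get_image("side");crop("a2",s,104,165,100,100,5);st()
E
```

```text
t 3.3 pos [565.9 241.9 149.8] close dir 4.73 F [-0.2 -0.1  0.3] M [-0.02 -0.06  0.04] w 38.5 g 0.0 q [ 0.15  0.46 -0.75  1.68  0.34  1.13 -0.61]
t 3.35 pos [565.8 241.8 149.6] close dir 4.73 F [-1.3 -0.3 -0.8] M [-0.03 -0.07  0.03] w 37.7 g 0.0 q [ 0.15  0.46 -0.75  1.68  0.34  1.13 -0.61]
```

View pics/a2.png

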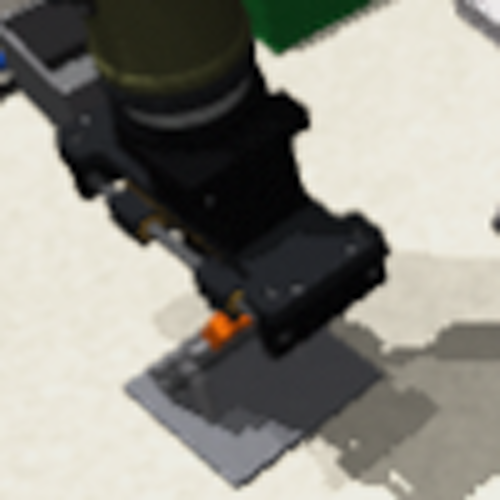

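Call:
{"fn": "send_rows", "kwargs": {"rows": [{"hand": 36, "x": 5, "y": 0, "z": 1, "roll": 0}, {"hand": 36, "x": 5, "y": 1, "z": 1, "roll": 0}, {"hand": 36, "x": 5, "y": 0, "z": 1, "roll": 0}, {"hand": 36, "x": 5, "y": 0, "z": 1, "roll": 0}, {"hand": 34, "x": 5, "y": 1, "z": 1, "roll": 0}, {"hand": 32, "x": 5, "y": 0, "z": 1, "roll": 0}]}}

```text
time: 3.95
position: [0.5957, 0.2436, 0.1543]
tool_rot: [-2.128, -2.311, -0.0]
ft_force: [-0.4, -0.1, 0.8]
grip_width: 0.382
grip_force: 0.2
```

```bash
python3 - <<'E'
from h import *
st()
E
```

```text
t 3.95 pos [595.7 243.6 154.3] close dir 4.74 F [-0.4 -0.1  0.8] M [ 0.02 -0.   -0.05] w 33.2 g 0.2 q [ 0.13  0.51 -0.73  1.6   0.36  1.17 -0.6 ]
```

Call:
{"fn": "send_rows", "kwargs": {"rows": [{"hand": 30, "x": 5, "y": 0, "z": 1, "roll": 0}, {"hand": 28, "x": 5, "y": 1, "z": 1, "roll": 0}, {"hand": 26, "x": 5, "y": 0, "z": 1, "roll": 0}, {"hand": 24, "x": 0, "y": 0, "z": 0, "roll": 0}, {"hand": 22, "x": 0, "y": 0, "z": 0, "roll": 0}, {"hand": 20, "x": 0, "y": 0, "z": 0, "roll": 0}]}}

```text
time: 4.55
position: [0.6099, 0.2445, 0.1572]
tool_rot: [-2.127, -2.312, 0.0]
ft_force: [0.0, -0.3, 0.3]
grip_width: 0.245
grip_force: 0.1
```

```bash
python3 - <<'E'
from h import *
st()
E
```

```text
t 4.55 pos [609.9 244.5 157.2] close dir 4.75 F [ 0.  -0.3  0.3] M [-0.03 -0.08 -0.01] w 21.3 g 0.1 q [ 0.12  0.53 -0.73  1.57  0.37  1.19 -0.59]
```

Call:
{"fn": "send_rows", "kwargs": {"rows": [{"hand": 18, "x": 0, "y": 0, "z": 0, "roll": 0}, {"hand": 16, "x": 0, "y": 0, "z": 0, "roll": 0}, {"hand": 14, "x": 0, "y": 0, "z": 0, "roll": 0}, {"hand": 10, "x": 0, "y": 0, "z": 0, "roll": 0}, {"hand": 10, "x": 0, "y": 0, "z": 0, "roll": 0}, {"hand": 10, "x": 0, "y": 0, "z": 0, "roll": 0}], "force": 25}}

```text
time: 5.15
position: [0.6109, 0.2445, 0.1575]
tool_rot: [2.127, 2.31, 0.002]
ft_force: [2.0, 0.0, -1.5]
grip_width: 0.161
grip_force: 25.0
```

```bash
python3 - <<'E'
from h import *
st()
s=get_image("side");crop("a3",s,104,165,100,100,5)
E
```

```text
t 5.15 pos [610.9 244.5 157.5] close dir 4.72 F [ 2.   0.  -1.5] M [ 0.11 -1.03  0.05] w 14.0 g 25.0 q [ 0.12  0.53 -0.73  1.56  0.37  1.18 -0.59]
```

View pics/a3.png

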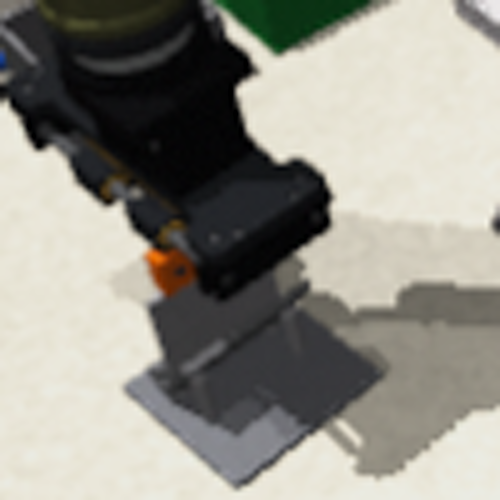

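The grip width reads 14.0 mm and the plate stands vertical between the pads, with the orange end visible at about (170,272). Next I'll lift and carry it over.

Call:
{"fn": "send_rows", "kwargs": {"rows": [{"hand": 10, "x": 0, "y": 0, "z": 5, "roll": 0}, {"hand": 10, "x": 0, "y": 0, "z": 10, "roll": 0}, {"hand": 10, "x": 0, "y": 0, "z": 20, "roll": 0}, {"hand": 10, "x": 0, "y": 0, "z": 25, "roll": 0}, {"hand": 10, "x": 0, "y": 0, "z": 25, "roll": 0}, {"hand": 10, "x": 0, "y": 0, "z": 25, "roll": 0}, {"hand": 10, "x": 0, "y": 0, "z": 25, "roll": 0}, {"hand": 10, "x": 0, "y": 0, "z": 15, "roll": 0}, {"hand": 10, "x": 0, "y": 0, "z": 0, "roll": 0}, {"hand": 10, "x": 0, "y": 0, "z": 0, "roll": 0}], "force": 40}}

```text
time: 6.2
position: [0.6097, 0.2444, 0.3066]
tool_rot: [-2.127, -2.311, 0.002]
ft_force: [-0.3, 0.4, -1.4]
grip_width: 0.159
grip_force: 39.8
```

```bash
python3 - <<'E'
from h import *
st()
E
```

```text
t 6.2 pos [609.7 244.4 306.6] close dir 4.75 F [-0.3  0.4 -1.4] M [-0.04 -0.13 -0.  ] w 13.8 g 39.8 q [ 0.14  0.43 -0.77  1.39  0.3   1.44 -0.54]
```

Call:
{"fn": "send_rows", "kwargs": {"rows": [{"hand": 10, "x": -2, "y": -20, "z": 0, "roll": 0}, {"hand": 10, "x": -4, "y": -38, "z": 0, "roll": 1}, {"hand": 10, "x": -4, "y": -44, "z": 0, "roll": 1}, {"hand": 10, "x": -5, "y": -44, "z": 0, "roll": 1}, {"hand": 10, "x": -5, "y": -44, "z": 0, "roll": 1}, {"hand": 10, "x": -5, "y": -44, "z": 0, "roll": 1}, {"hand": 10, "x": -5, "y": -44, "z": 0, "roll": 1}, {"hand": 10, "x": -5, "y": -44, "z": 0, "roll": 1}, {"hand": 10, "x": -5, "y": -44, "z": 0, "roll": 1}, {"hand": 10, "x": -5, "y": -44, "z": 0, "roll": 0.5}]}}

```text
time: 7.2
position: [0.5637, -0.1672, 0.3054]
tool_rot: [-1.948, -2.461, 0.002]
ft_force: [0.9, 0.3, -1.1]
grip_width: 0.158
grip_force: 39.8
```

Call:
{"fn": "send_rows", "kwargs": {"rows": [{"hand": 10, "x": -5, "y": -40, "z": 0, "roll": 0}, {"hand": 10, "x": -3, "y": -28, "z": 0, "roll": 0}, {"hand": 10, "x": -2, "y": -15, "z": -15, "roll": 0}, {"hand": 10, "x": 0, "y": 0, "z": -20, "roll": 0}, {"hand": 10, "x": 0, "y": 0, "z": -20, "roll": 0}, {"hand": 10, "x": 0, "y": 0, "z": 0, "roll": 0}, {"hand": 10, "x": 0, "y": 0, "z": 0, "roll": 0}]}}

```text
time: 7.9
position: [0.5548, -0.2472, 0.2509]
tool_rot: [-1.947, -2.462, -0.0]
ft_force: [0.1, -0.2, -1.0]
grip_width: 0.16
grip_force: 39.8
```

```bash
python3 - <<'E'
from h import *
st()
for n in("top","side"):np.save(n+"1.npy",get_image(n))
t,s=np.load("top1.npy"),np.load("side1.npy")
def c(im,cx,cy): 
    x,y=cx-40,cy-60; print(x,y); return cv2.resize(im[y:y+120,x:x+80],(400,600),interpolation=cv2.INTER_CUBIC)
cv2.imwrite("pics/b1.png",np.hstack([c(t,314,165),c(s,278,150)]))
E
```

```text
t 7.9 pos [ 554.8 -247.2  250.9] close dir 13.33 F [ 0.1 -0.2 -1. ] M [ 0.02 -0.18 -0.03] w 13.9 g 39.8 q [ 0.86  0.31 -0.59  1.6   0.17  1.29  0.48]
274 105
238 90
```

View pics/b1.png

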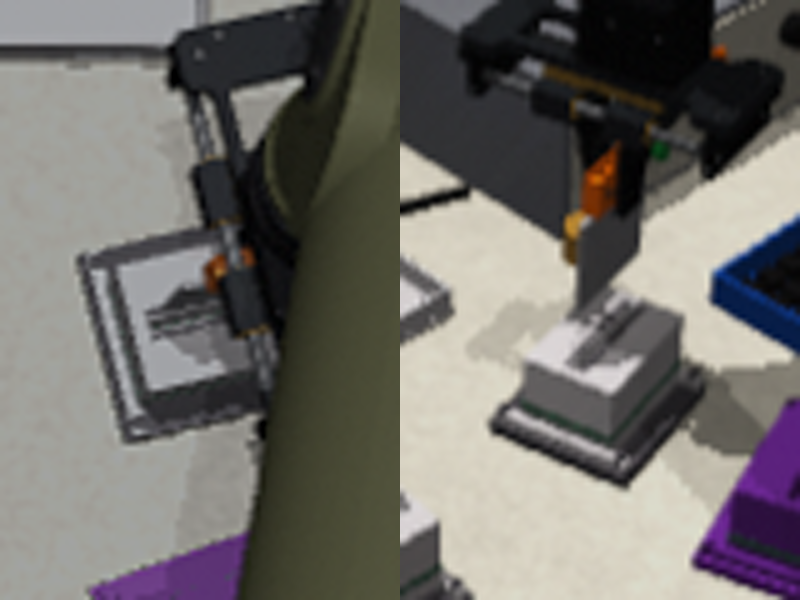

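```bash
python3 - <<'E'
from h import *
a=np.radians(13.3);d=np.array([np.cos(a),np.sin(a),0]);e=np.array([-d[1],d[0],0]);c=np.array([.5548,-.2472,.2509])
def pl(uv):
    o,r=ray("side",uv);k=((c-o)@d)/(r@d);P=o+k*r;return np.round([(P-c)@e*1000,P[2]*1000],1)
f=lambda x,y:(238+(x-400)/5,90+y/5)
for n,p in dict(BLplus=(578,312),BRminus=(638,258),plateTL=(581,222),plateTRminus=(640,205),gripTLp=(585,170)).items():print(n,pl(f(*p)))
for off in(-3,0,3):
  for m in(40,-40):print(off,((proj("side",c+e*(m+off)/1000-[0,0,.1345])[0]-(238,90))*5+(400,0)).round(0))
for n,p in dict(slotP=(572,366),slotM=(645,312)).items():
    P=at_z("side",f(*p),.072);print(n,P.round(4),np.round([(P-c)@d*1000,(P-c)@e*1000],1))
E
```

```text
BLplus [ 36.3 115.9]
BRminus [-43.1 110.2]
plateTL [ 36.5 188.2]
plateTRminus [-41.3 155.2]
gripTLp [ 33.8 225.8]
-3 [577. 312.]
-3 [638. 251.]
0 [575. 314.]
0 [636. 253.]
3 [573. 317.]
3 [634. 255.]
slotP [ 0.5464 -0.2077  0.072 ] [ 0.9 40.3]
slotM [ 0.5524 -0.2859  0.072 ] [-11.3 -37.2]
```

Call:
{"fn": "send_rows", "kwargs": {"rows": [{"hand": 10, "x": 0, "y": 1.5, "z": -15, "roll": 0}, {"hand": 10, "x": 0, "y": 0, "z": -15, "roll": 0}, {"hand": 10, "x": 0, "y": 0, "z": -7, "roll": 0}, {"hand": 10, "x": 0, "y": 0, "z": 0, "roll": 0}, {"hand": 10, "x": 0, "y": 0, "z": 0, "roll": 0}]}}

```text
time: 8.5
position: [0.5551, -0.247, 0.215]
tool_rot: [-1.95, -2.462, -0.0]
ft_force: [-0.3, 0.3, -2.0]
grip_width: 0.16
grip_force: 39.8
```

```bash
python3 - <<'E'
from h import *
st()
for n in("top","side"):np.save(n+"2.npy",get_image(n))
s=np.load("side2.npy");s0=np.load("side0.npy")
print(s.shape)
a=[cv2.resize(i[135:197,250:300],(400,496),interpolation=cv2.INTER_CUBIC) for i in(s,s0)]
cv2.imwrite("pics/b2.png",np.hstack(a))
E
```

```text
t 8.5 pos [ 555.1 -247.   215. ] close dir 13.23 F [-0.3  0.3 -2. ] M [ 0.02 -0.11 -0.01] w 14.0 g 39.8 q [ 0.85  0.33 -0.58  1.64  0.19  1.22  0.46]
(384, 512, 3)
```

View pics/b2.png

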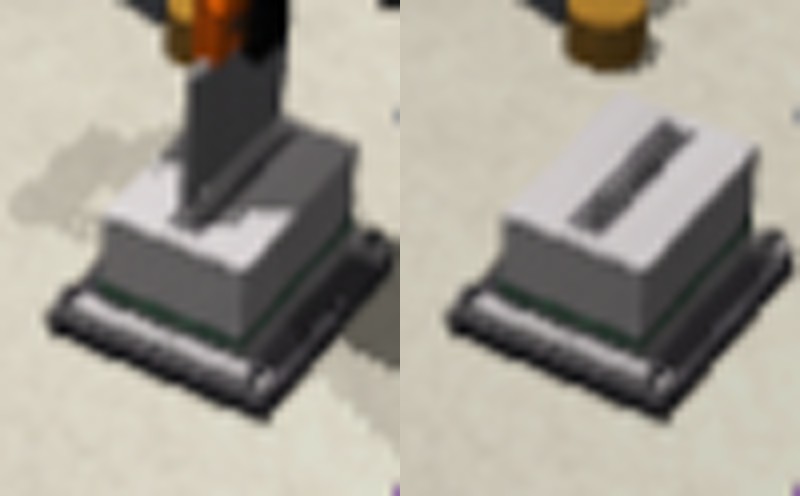

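```bash
python3 - <<'E'
from h import *
a=np.radians(13.2);d=np.array([np.cos(a),np.sin(a),0]);e=np.array([-d[1],d[0],0])
X=[get_state()["position"]*1000];
for i in range(3): get_image("top"); X.append(get_state()["position"]*1000)
print(np.round(X,1).tolist())
f=lambda x,y:(250+x/8,135+y/8)
S1=at_z("side",f(190,223),.072);S2=at_z("side",f(277,128),.072);c=np.mean(X,0)/1000
Sc=(S1+S2)/2;print("slot",Sc.round(4),np.linalg.norm(S1-S2),np.degrees(np.arctan2(*(S1-S2)[[1,0]]))-90)
for z in(.0795,.0805,.0815):
    B=at_z("side",f(186,206),z)
    print(z,"blade corner vs slot centre d,e",np.round([(B-Sc)@d*1000,(B-Sc)@e*1000],1),"vs tcp",np.round([(B-c)@d*1000,(B-c)@e*1000],1))
E
```

```text
[[555.5, -247.1, 215.8], [555.6, -247.2, 215.9], [555.5, -247.1, 215.9], [555.5, -247.1, 215.8]]
slot [ 0.554  -0.2489  0.072 ] 0.07584374583318303 14.58769732835215
0.0795 blade corner vs slot centre d,e [ 1.8 37.1] vs tcp [-0.1 35.7]
0.0805 blade corner vs slot centre d,e [ 1.2 38.2] vs tcp [-0.8 36.8]
0.0815 blade corner vs slot centre d,e [ 0.6 39.2] vs tcp [-1.4 37.8]
```

Call:
{"fn": "send_rows", "kwargs": {"rows": [{"hand": 10, "x": -1.5, "y": 1.5, "z": -3, "roll": 0}, {"hand": 10, "x": 0, "y": 0, "z": -2, "roll": 0}, {"hand": 10, "x": 0, "y": 0, "z": 0, "roll": 0}, {"hand": 10, "x": 0, "y": 0, "z": 0, "roll": 0}, {"hand": 10, "x": 0, "y": 0, "z": 0, "roll": 0}]}}

```text
time: 9.25
position: [0.5537, -0.2456, 0.2103]
tool_rot: [1.951, 2.462, 0.0]
ft_force: [0.4, -1.0, -1.3]
grip_width: 0.156
grip_force: 39.8
```

Call:
{"fn": "send_rows", "kwargs": {"rows": [{"hand": 10, "x": 0, "y": 0, "z": -1, "roll": 0}, {"hand": 10, "x": 0, "y": 0, "z": -1, "roll": 0}, {"hand": 10, "x": 0, "y": 0, "z": -1, "roll": 0}, {"hand": 10, "x": 0, "y": 0, "z": 0, "roll": 0}]}}

```text
time: 9.65
position: [0.5536, -0.2455, 0.207]
tool_rot: [-1.95, -2.462, 0.0]
ft_force: [-0.5, -0.0, -1.7]
grip_width: 0.157
grip_force: 39.8
```

```bash
python3 - <<'E'
from h import *
st()
E
```

```text
t 9.65 pos [ 553.6 -245.5  207. ] close dir 13.24 F [-0.5 -0.  -1.7] M [-0.   -0.16 -0.03] w 13.6 g 39.8 q [ 0.85  0.34 -0.58  1.66  0.19  1.21  0.46]
```

Call:
{"fn": "send_rows", "kwargs": {"rows": [{"hand": 10, "x": 0, "y": 0, "z": -1, "roll": 0}, {"hand": 10, "x": 0, "y": 0, "z": -1, "roll": 0}, {"hand": 10, "x": 0, "y": 0, "z": 0, "roll": 0}]}}

```text
time: 9.95
position: [0.5538, -0.2456, 0.2054]
tool_rot: [1.95, 2.462, 0.0]
ft_force: [-0.1, 0.5, -0.8]
grip_width: 0.156
grip_force: 39.8
```

```bash
python3 - <<'E'
from h import *
st()
E
```

```text
t 9.95 pos [ 553.8 -245.6  205.4] close dir 13.24 F [-0.1  0.5 -0.8] M [ 0.03 -0.1   0.04] w 13.6 g 39.8 q [ 0.85  0.34 -0.58  1.66  0.2   1.2   0.46]
```

Call:
{"fn": "send_rows", "kwargs": {"rows": [{"hand": 10, "x": 0, "y": 0, "z": -1, "roll": 0}, {"hand": 10, "x": 0, "y": 0, "z": -1, "roll": 0}, {"hand": 10, "x": 0, "y": 0, "z": 0, "roll": 0}]}}

```text
time: 10.25
position: [0.554, -0.246, 0.2034]
tool_rot: [1.95, 2.461, 0.0]
ft_force: [0.9, -0.8, -0.8]
grip_width: 0.157
grip_force: 39.8
```

```bash
python3 - <<'E'
from h import *
st()
E
```

```text
t 10.25 pos [ 554.  -246.   203.4] close dir 13.22 F [ 0.9 -0.8 -0.8] M [-0.27 -0.38  0.06] w 13.7 g 39.8 q [ 0.85  0.34 -0.58  1.66  0.2   1.2   0.46]
```

Call:
{"fn": "send_rows", "kwargs": {"rows": [{"hand": 10, "x": 0, "y": 0, "z": -1, "roll": 0}, {"hand": 10, "x": 0, "y": 0, "z": -1, "roll": 0}, {"hand": 10, "x": 0, "y": 0, "z": 0, "roll": 0}]}}

```text
time: 10.55
position: [0.5539, -0.2459, 0.2012]
tool_rot: [1.95, 2.462, 0.0]
ft_force: [1.2, -2.5, -1.6]
grip_width: 0.154
grip_force: 39.8
```

```bash
python3 - <<'E'
from h import *
st()
E
```

```text
t 10.55 pos [ 553.9 -245.9  201.2] close dir 13.23 F [ 1.2 -2.5 -1.6] M [-0.59 -0.72  0.04] w 13.4 g 39.8 q [ 0.85  0.34 -0.58  1.66  0.2   1.19  0.46]
```

Call:
{"fn": "send_rows", "kwargs": {"rows": [{"hand": 10, "x": 0.5, "y": -0.7, "z": 0, "roll": 0}, {"hand": 10, "x": 0, "y": 0, "z": -1, "roll": 0}, {"hand": 10, "x": 0, "y": 0, "z": -1, "roll": 0}, {"hand": 10, "x": 0, "y": 0, "z": -1, "roll": 0}, {"hand": 10, "x": 0, "y": 0, "z": 0, "roll": 0}]}}

```text
time: 11.05
position: [0.5542, -0.2462, 0.198]
tool_rot: [-1.95, -2.463, -0.0]
ft_force: [1.7, -0.9, -1.9]
grip_width: 0.159
grip_force: 39.8
```

```bash
python3 - <<'E'
from h import *
st()
E
```

```text
t 11.05 pos [ 554.2 -246.2  198. ] close dir 13.24 F [ 1.7 -0.9 -1.9] M [-0.34 -0.54  0.06] w 13.8 g 39.8 q [ 0.85  0.35 -0.58  1.66  0.2   1.19  0.46]
```

Call:
{"fn": "send_rows", "kwargs": {"rows": [{"hand": 10, "x": 0.6, "y": -0.4, "z": 0, "roll": 0}, {"hand": 10, "x": 0, "y": 0, "z": -1.5, "roll": 0}, {"hand": 10, "x": 0, "y": 0, "z": -1.5, "roll": 0}, {"hand": 10, "x": 0, "y": 0, "z": -1.5, "roll": 0}, {"hand": 10, "x": 0, "y": 0, "z": -1.5, "roll": 0}, {"hand": 10, "x": 0, "y": 0, "z": 0, "roll": 0}]}}

```text
time: 11.65
position: [0.5546, -0.2464, 0.1918]
tool_rot: [-1.95, -2.462, -0.0]
ft_force: [0.9, -0.4, -2.2]
grip_width: 0.155
grip_force: 39.8
```

```bash
python3 - <<'E'
from h import *
st()
E
```

```text
t 11.65 pos [ 554.6 -246.4  191.8] close dir 13.24 F [ 0.9 -0.4 -2.2] M [-0.01 -0.16 -0.06] w 13.4 g 39.8 q [ 0.85  0.35 -0.58  1.67  0.2   1.18  0.45]
```

Call:
{"fn": "send_rows", "kwargs": {"rows": [{"hand": 10, "x": 0, "y": 0, "z": -2, "roll": 0}, {"hand": 10, "x": 0, "y": 0, "z": -2, "roll": 0}, {"hand": 10, "x": 0, "y": 0, "z": -2, "roll": 0}, {"hand": 10, "x": 0, "y": 0, "z": -2, "roll": 0}, {"hand": 10, "x": 0, "y": 0, "z": -2, "roll": 0}, {"hand": 10, "x": 0, "y": 0, "z": 0, "roll": 0}]}}

```text
time: 12.25
position: [0.5547, -0.2465, 0.1819]
tool_rot: [-1.95, -2.463, -0.0]
ft_force: [-0.7, 0.1, -2.2]
grip_width: 0.158
grip_force: 39.8
```

Call:
{"fn": "send_rows", "kwargs": {"rows": [{"hand": 10, "x": 0, "y": 0, "z": -2, "roll": 0}, {"hand": 10, "x": 0, "y": 0, "z": -2, "roll": 0}, {"hand": 10, "x": 0, "y": 0, "z": -2, "roll": 0}, {"hand": 10, "x": 0, "y": 0, "z": -2, "roll": 0}, {"hand": 10, "x": 0, "y": 0, "z": -2, "roll": 0}, {"hand": 10, "x": 0, "y": 0, "z": 0, "roll": 0}]}}

```text
time: 12.85
position: [0.5548, -0.2465, 0.172]
tool_rot: [-1.95, -2.463, -0.0]
ft_force: [0.0, 0.1, -2.1]
grip_width: 0.157
grip_force: 39.8
```

```bash
python3 - <<'E'
from h import *
st()
E
```

```text
t 12.85 pos [ 554.8 -246.5  172. ] close dir 13.24 F [ 0.   0.1 -2.1] M [ 0.04 -0.3   0.  ] w 13.6 g 39.8 q [ 0.84  0.37 -0.57  1.69  0.22  1.14  0.44]
```

Call:
{"fn": "send_rows", "kwargs": {"rows": [{"hand": 10, "x": 0, "y": 0, "z": -1, "roll": 0}, {"hand": 10, "x": 0, "y": 0, "z": -1, "roll": 0}, {"hand": 10, "x": 0, "y": 0, "z": -1, "roll": 0}, {"hand": 10, "x": 0, "y": 0, "z": -1, "roll": 0}, {"hand": 10, "x": 0, "y": 0, "z": -1, "roll": 0}, {"hand": 10, "x": 0, "y": 0, "z": 0, "roll": 0}]}}

```text
time: 13.45
position: [0.5548, -0.2466, 0.1672]
tool_rot: [1.95, 2.463, 0.0]
ft_force: [1.1, -0.0, -2.3]
grip_width: 0.155
grip_force: 39.8
```

Call:
{"fn": "send_rows", "kwargs": {"rows": [{"hand": 10, "x": 0, "y": 0, "z": -0.5, "roll": 0}, {"hand": 10, "x": 0, "y": 0, "z": -0.5, "roll": 0}, {"hand": 10, "x": 0, "y": 0, "z": 0, "roll": 0}]}}

```text
time: 13.75
position: [0.5549, -0.2466, 0.1663]
tool_rot: [1.95, 2.463, 0.0]
ft_force: [1.4, 0.0, -1.4]
grip_width: 0.154
grip_force: 39.8
```

```bash
python3 - <<'E'
from h import *
st()
E
```

```text
t 13.75 pos [ 554.9 -246.6  166.3] close dir 13.24 F [ 1.4  0.  -1.4] M [ 0.05 -0.28  0.04] w 13.4 g 39.8 q [ 0.84  0.38 -0.57  1.69  0.22  1.13  0.44]
```

Call:
{"fn": "send_rows", "kwargs": {"rows": [{"hand": 10, "x": 0, "y": 0, "z": -0.5, "roll": 0}, {"hand": 10, "x": 0, "y": 0, "z": -0.5, "roll": 0}, {"hand": 10, "x": 0, "y": 0, "z": 0, "roll": 0}]}}

```text
time: 14.05
position: [0.5549, -0.2466, 0.1653]
tool_rot: [1.95, 2.463, 0.0]
ft_force: [0.4, -0.9, -2.1]
grip_width: 0.158
grip_force: 39.8
```

Call:
{"fn": "send_rows", "kwargs": {"rows": [{"hand": 10, "x": 0, "y": 0, "z": -0.5, "roll": 0}, {"hand": 10, "x": 0, "y": 0, "z": -0.3, "roll": 0}, {"hand": 10, "x": 0, "y": 0, "z": 0, "roll": 0}]}}

```text
time: 14.35
position: [0.5549, -0.2466, 0.1645]
tool_rot: [1.95, 2.463, 0.0]
ft_force: [1.1, 0.3, -2.3]
grip_width: 0.159
grip_force: 39.8
```

Call:
{"fn": "send_rows", "kwargs": {"rows": [{"hand": 10, "x": 0, "y": 0, "z": -0.5, "roll": 0}, {"hand": 10, "x": 0, "y": 0, "z": 0, "roll": 0}, {"hand": 10, "x": 0, "y": 0, "z": 0, "roll": 0}]}}

```text
time: 14.65
position: [0.5548, -0.2466, 0.1639]
tool_rot: [1.95, 2.463, 0.0]
ft_force: [1.1, 0.4, -1.1]
grip_width: 0.163
grip_force: 39.8
```

Call:
{"fn": "send_rows", "kwargs": {"rows": [{"hand": 10, "x": 0, "y": 0, "z": -0.5, "roll": 0}, {"hand": 10, "x": 0, "y": 0, "z": 0, "roll": 0}, {"hand": 10, "x": 0, "y": 0, "z": 0, "roll": 0}]}}

```text
time: 14.95
position: [0.5549, -0.2466, 0.1637]
tool_rot: [1.95, 2.463, 0.0]
ft_force: [0.2, -0.3, 0.9]
grip_width: 0.152
grip_force: 39.8
```

Call:
{"fn": "send_rows", "kwargs": {"rows": [{"hand": 10, "x": 0, "y": 0, "z": -0.5, "roll": 0}, {"hand": 10, "x": 0, "y": 0, "z": 0, "roll": 0}, {"hand": 10, "x": 0, "y": 0, "z": 0, "roll": 0}]}}

```text
time: 15.25
position: [0.555, -0.2465, 0.1636]
tool_rot: [1.95, 2.462, 0.0]
ft_force: [-1.1, 1.2, 5.9]
grip_width: 0.155
grip_force: 39.8
```

Call:
{"fn": "send_rows", "kwargs": {"rows": [{"hand": 10, "x": 0, "y": 0, "z": -0.5, "roll": 0}, {"hand": 10, "x": 0, "y": 0, "z": 0, "roll": 0}, {"hand": 10, "x": 0, "y": 0, "z": 0, "roll": 0}]}}

```text
time: 15.55
position: [0.5551, -0.2465, 0.1636]
tool_rot: [1.95, 2.462, -0.0]
ft_force: [-1.5, 2.2, 7.3]
grip_width: 0.157
grip_force: 39.8
```

```bash
python3 - <<'E'
from h import *
st()
E
```

```text
t 15.55 pos [ 555.1 -246.5  163.6] close dir 13.25 F [-1.5  2.2  7.3] M [0.35 0.3  0.04] w 13.6 g 39.8 q [ 0.84  0.38 -0.57  1.7   0.22  1.13  0.44]
```

The z reading stops at 163.6 mm as the force rises to 7 N, and the expected value is about 164.5, so the blade is on the floor. Releasing and retreating.

Call:
{"fn": "send_rows", "kwargs": {"rows": [{"hand": 10, "x": 0, "y": 0, "z": 0.6, "roll": 0}, {"hand": 14, "x": 0, "y": 0, "z": 0, "roll": 0}, {"hand": 16, "x": 0, "y": 0, "z": 0, "roll": 0}, {"hand": 22, "x": 0, "y": 0, "z": 0, "roll": 0}, {"hand": 30, "x": 0, "y": 0, "z": 0, "roll": 0}, {"hand": 40, "x": 0, "y": 0, "z": 0, "roll": 0}, {"hand": 40, "x": 0, "y": 0, "z": 0, "roll": 0}, {"hand": 40, "x": 0, "y": 0, "z": 0, "roll": 0}], "force": 5}}

```text
time: 16.35
position: [0.5547, -0.2466, 0.163]
tool_rot: [-1.951, -2.463, 0.0]
ft_force: [-0.4, -0.6, 0.3]
grip_width: 0.442
grip_force: 0.0
```

Call:
{"fn": "send_rows", "kwargs": {"rows": [{"hand": 40, "x": 0, "y": 0, "z": 10, "roll": 0}, {"hand": 40, "x": 0, "y": 0, "z": 20, "roll": 0}, {"hand": 40, "x": 0, "y": 0, "z": 30, "roll": 0}, {"hand": 40, "x": 0, "y": 0, "z": 30, "roll": 0}, {"hand": 40, "x": 0, "y": 0, "z": 30, "roll": 0}, {"hand": 40, "x": 0, "y": -30, "z": 10, "roll": 0}, {"hand": 40, "x": 0, "y": -40, "z": 0, "roll": 0}, {"hand": 40, "x": 0, "y": -40, "z": 0, "roll": 0}, {"hand": 40, "x": 0, "y": -20, "z": 0, "roll": 0}, {"hand": 40, "x": 0, "y": 0, "z": 0, "roll": 0}]}}

```text
time: 17.35
position: [0.5531, -0.3814, 0.2931]
tool_rot: [1.958, 2.456, -0.003]
ft_force: [0.4, -0.5, -0.6]
grip_width: 0.46
grip_force: 0.0
```

```bash
python3 - <<'E'
from h import *
st()
t,s=get_image("top"),get_image("side")
cv2.imwrite("pics/e.png",np.hstack([cv2.resize(t[60:240,60:380],(400,225)),cv2.resize(s[115:195,215:355],(400,225),interpolation=cv2.INTER_CUBIC)]))
E
```

```text
t 17.35 pos [ 553.1 -381.4  293.1] close dir 12.87 F [ 0.4 -0.5 -0.6] M [-0.   -0.08 -0.01] w 40.1 g 0.0 q [ 0.95  0.41 -0.52  1.37  0.21  1.41  0.65]
```

View pics/e.png

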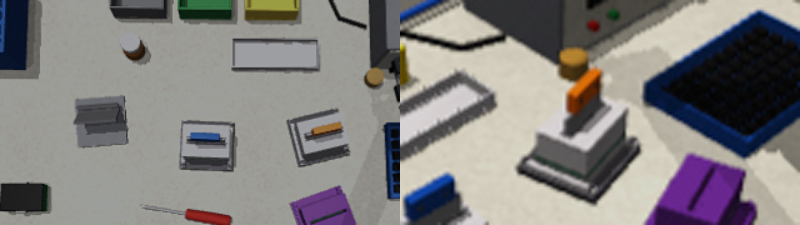

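The orange-gripped blade stands upright in nest_open, at (325,129) in the left view and (583,95) in the right. The blue-gripped blade and the other things in view are where they were, and the gripper is clear.

```bash
python3 -c "
from bench import *
print(close_job())"
```

```text
the job is handed in; nothing more can be done
None
```

The spare blade with the orange grip stands upright on the slot's floor in nest_open, the gripper has let go and is clear, and the job was handed in at about 17.5 s with no verdict shown.

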